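Hold a scoop of boluses over the counting tray

TASK

Pick up the scoop, scoop at least two of the orange boluses out of the cream bin, and finish holding the loaded scoop still and level above the middle of the blue counting tray, with the scoop's underside at least 10 cm above the counter, ready for the pharmacist's check: do not tip it out, put it down or let go. Every bolus ends either in the scoop or still in the bin; do not touch the boluses with the gripper, and leave the bottle, the vial and the red box where they are.

Things in the scene. Friction and masses are not known exactly. Their poses are not given: they have to be found in the camera images.
- scoop_grip (a point): grip point of the loose scoop, an aluminium scoop (80 mm wide, 140 g) with a black handle. Origin: middle of the handle, 95 mm above the underside of the bowl. Axes: x forward, out over the lip; y across; z up when the bowl is level. The handle is a straight bar, flat sided, 16 mm thick across y and 18 mm deep, that leans back 15 degrees from upright, and its top end is 35 mm above this point. It is gripped across y from above. The scoop starts standing level on the counter.
- scoop_bowl (a point): middle of the inner floor of the scoop's bowl, 2 mm above its underside; axes as scoop_grip, which lies 55 mm behind (-x) and 93 mm above it. The hollow is 75 mm wide and 74 mm long; the heel (back edge of the underside) is at x = -41 mm; back and side walls 36 mm high (8 mm in the front part, x 21 to 39 mm); the handle stands on the back wall.
- scoop_lip (a point): middle of the scoop's thin front edge, level with its underside, 56 mm in front of scoop_bowl; same axes. From the lip a ramp rises at 14.5 degrees to a sill 18 mm behind it and 5 mm higher than the bowl's floor. The sill keeps boluses in while the scoop is level; a bolus on the ramp rolls back into the hollow when the lip is raised by more than about 15 degrees.
- bin: fixed cream bin, open on top, 310 x 106 x 60 mm (long side along its x), walls and floor 5 mm, inside 96 mm wide. Origin: centre of its underside. Inside, its far (+x) end slopes up at 48 degrees from the floor at x = 110 mm; a clear guard tops the walls from x = 46 mm on, to 95 mm. +x points away from the robot, within 0.35 rad. Boluses start in one layer at x > 10 mm; the near end is clear.
- tray_mid (a point): middle of the inner floor of the fixed shallow blue counting tray, 200 x 170 mm (along its x, y) and 16 mm high, its floor 4 mm above the counter.
- white_bottle_mid (a point): bystander: white round bottle with blue band, 60 mm wide and 105 mm high, standing; point half-way up.
- amber_vial_mid (a point): bystander: amber vial with white cap, 34 mm wide and 75 mm high, standing; point half-way up.
- red_box_mid (a point): bystander: red box, 50 x 110 x 40 mm; point at its centre.
- bolus0_center (a point): orange bolus (a big veterinary tablet): a rod with round ends, 18 mm thick, 28 mm long along its x, 12 g, smooth and very slick (friction about 0.2), loose in the bin; point at its centre.
- bolus1_center (a point): another such orange bolus; its centre.
- bolus2_center (a point): another such orange bolus; its centre.
- bolus3_center (a point): another such orange bolus; its centre.
- bolus4_center (a point): another such orange bolus; its centre.
- bolus5_center (a point): another such orange bolus; its centre.
There are look-alikes about, which are no part of the job. Of the things shaped like the part that bears scoop_grip, the aluminium one is meant.

How it is judged:
By the outcome, as a careful person would: the job done as asked, in the order asked, and still so for the second after the job is handed in, while the arm keeps its last pose, push and grip.
It also fails if it takes over 67 s, if anything falls off the work surface, if the arm or the gripper's body presses on something with over 40 N, if the wrist force passes 120 N, or if a joint passes its speed limit or range.

ROBOT

A 6-joint arm with a two-finger parallel gripper is mounted at the origin on the work surface. World frame = base frame: x ahead of the robot, y to its left, z up, the work surface at z = 0. Lengths are in m, angles in rad, forces in N, time in s.
With the tool pointing down it reaches from about 0.425 to 0.925 m from the base axis. Payload 12.5 kg.
Tool frame: the origin (TCP) lies at the very end of the fingers, on their centre line; the grasp point (between the pads) lies 19 mm behind it (hold_point_z is the distance from the TCP to the grasp point, in m); z points along the fingers, y is the direction in which the jaws open and shut (so a half turn about z gives the same grasp; the last joint's range is limited). The gripper opens to 85 mm and grips with 20 to 120 N. Pads are 22 mm wide; open, the fingers measure 114 mm over their backs; the gripper's body (76 mm by 85 mm) begins 54 mm behind the grasp point. The pads swing forward as they close: fully open they stand 13 mm farther back than shut.
Start: joints at [-1.393, 0.491, 1.559, -0, 1.092, -0.106], TCP at [0.175, -0.6, 0.207] pointing down, gripper open.
Joint ranges: [-3.1, 3.1], [-0.84, 2.19], [0.05, 2.79], [-1.13, 4.28], [0.06, 2.93], [-2.69, 2.69]. Speed limits (rad/s): [2.22, 2.22, 2.79, 3.14, 3.14, 3.14].

INTERFACE

Orientations are given as a unit quaternion [w, x, y, z].
In Python, from cell import * gives the robot as it stands. The module is installed in compiled form; this text tells all that it offers.
- The arm moves only by the shell command python3 -m inch 'ROWS' [FORCE]. ROWS is JSON, a list that holds one entry, the list of rows, each a list of 5 numbers: the shift along the world's x, y, z in m, then the turn about the world's z in rad, then the opening, from 0 (shut) to 1 (fully open). In form: [[[dx, dy, dz, turn, grip], ...]]. A call has 1 to 8 rows; each row shifts and turns the commanded pose from where the row before left it; what a row does not reach is not made up. A row lasts 1/10 s, in which the tool goes at most 50 mm and 8.59 degrees, less where a joint would pass 70% of its speed; a pose out of reach is approached as far as the arm can. A call is refused whole if a number of a shift passes 0.05 or a number of a turn 0.15, either way. A call with a gripper value outside its range is refused whole. The fingers move at their own pace and stop on an object; FORCE is the grip in N (left out, the last holds). Time passes only in rows, so rows that do not move let the fingers close. It gives the time, the measured TCP pose, the force and the opening at its end, in the units of the state.
- get_state(): the state, without advancing time (a new reading comes with each control period).
- capture(name): name is "side" or "top" or "wrist"; returns a dict with "color" (420x560x3 uint8, red, green, blue), "range_z" (420x560 float32, m along the optical axis (not along the pixel's ray), 0 where there is no reading), "fov_y" (degrees; the focal length in pixels is half the picture's height over the tangent of half this angle, whatever the lens; pixels are square), "cx", "cy" (the principal point, pixels), "k1" (the pictures are not rectified: a ray, as slopes to the right and down, at radius r is drawn at 1 + k1 r^2 times it, then the intrinsics apply), "cam_to_world" (4x4, takes a point from camera to world coordinates). Camera axes: x right, y up, looking along -z (the intrinsics and any distortion apply to the point x, -y, -z); pixel columns grow to the right and rows downward; lengths in m; the calibration is good to about 2 mm. A picture is of the moment at which its call begins.
- close_job(): hands the job in, once; it reports no verdict.
The state is a dict: "time": time; "q": joint angles; "qd": joint speeds; "joint_torque": joint torques, N m; "ee_pos": TCP position; "tcp_rot": TCP orientation; "wrist_force": force on the tool from outside, world axes, zero at the start; "torque": the same for the moment, N m; "gripper_width": finger opening in m.
Only numpy, scipy, OpenCV 4.12 (cv2) and the standard library are available. Lean on these libraries where they do the work, as an engineer would, in place of code of your own. Each camera call takes 0.05 s, during which the arm holds its last target.

## Working session

There is one attempt and no reset: what is moved stays moved. The work goes in short steps, Python scripts to look and compute and a shell command to move; the robot and the scene stay as the last step left them, time stands still between calls to the robot, and variables do not carry over. Pictures are saved under pics/ and viewed, and the job is handed in when it is done.

```bash
mkdir -p pics; cat > h.py <<'E'
from cell import *
import numpy as np, cv2
def snap(n,f):
    c=capture(n); cv2.imwrite('pics/'+f+'.png',c['color'][:,:,::-1]); np.save('pics/'+f+'.npy',c,allow_pickle=True); return c
def load(f): return np.load('pics/'+f+'.npy',allow_pickle=True).item()
def K(c):
    h=c['color'].shape[0]; f=h/2/np.tan(np.radians(c['fov_y']/2)); return np.array([[f,0,c['cx']],[0,f,c['cy']],[0,0,1]]),np.array([c['k1'],0,0,0,0.])
def world(c,uv,d=None):
    uv=np.asarray(uv,float).reshape(-1,2); k,D=K(c)
    n=cv2.undistortPoints(uv.reshape(-1,1,2),k,D).reshape(-1,2)
    if d is None: d=c['range_z'][uv[:,1].astype(int),uv[:,0].astype(int)]
    p=np.c_[n[:,0]*d,-n[:,1]*d,-d*np.ones(len(n)),np.ones(len(n))]
    return (p@c['cam_to_world'].T)[:,:3]
def cloud(c):
    H,W=c['range_z'].shape; v,u=np.mgrid[:H,:W]
    P=world(c,np.c_[u.ravel(),v.ravel()]).reshape(H,W,3); P[c['range_z']==0]=np.nan; return P
def plane(c,uv,z):
    a=world(c,uv,1.0); o=c['cam_to_world'][:3,3]; d=a-o; return o+d*((z-o[2])/d[:,2])[:,None]
def proj(c,P):
    P=np.atleast_2d(P); M=np.linalg.inv(c['cam_to_world']); q=P@M[:3,:3].T+M[:3,3]; q=q*[1,-1,-1]
    k,D=K(c); return cv2.projectPoints(q.reshape(-1,1,3),np.zeros(3),np.zeros(3),k,D)[0].reshape(-1,2)
E
python3 - <<'E'
from h import *
for n in ['side','top','wrist']:
    c=snap(n,n+'0'); print(n,c['cam_to_world'].round(3).tolist(),c['fov_y'],c['k1'])
s=get_state(); print(s)
E
```

```text
side [[-0.884, 0.297, -0.362, 0.215], [-0.468, -0.536, 0.702, 0.777], [0.015, 0.79, 0.613, 0.685], [0.0, 0.0, 0.0, 1.0]] 48.941605015446 -0.0004813444566255567
top [[0.001, 0.998, -0.057, 0.497], [-1.0, -0.0, -0.018, 0.079], [-0.018, 0.057, 0.998, 1.031], [0.0, 0.0, 0.0, 1.0]] 51.94126493969747 -0.09186744146216502
wrist [[0.28, 0.916, 0.287, 0.248], [-0.96, 0.267, 0.082, -0.578], [-0.002, -0.299, 0.954, 0.373], [0.0, 0.0, 0.0, 1.0]] 61.78133324976685 -0.07054727545690763
{'time': 0.15, 'q': array([-1.39260201e+00,  4.91394236e-01,  1.55929771e+00, -4.58818748e-06,
        1.09169849e+00, -1.05602197e-01]), 'qd': array([-0.00019975, -0.00169965, -0.00308383,  0.00189522, -0.00109125,
       -0.00035909]), 'joint_torque': array([ 2.53793469e-04, -6.18709159e+01, -2.61692137e+01, -9.88539614e-05,
        3.23058368e-03,  3.30755165e-05]), 'ee_pos': array([ 0.17498926, -0.59981858,  0.20668272]), 'tcp_rot': array([-3.98554241e-04,  9.89949095e-01,  1.41423585e-01, -1.65090291e-05]), 'wrist_force': array([ 0.37084125, -0.10785244, -0.43961851]), 'torque': array([-0.0103619 ,  0.04194954,  0.0440282 ]), 'gripper_width': 0.08527746928065014}
```

View pics/top0.png

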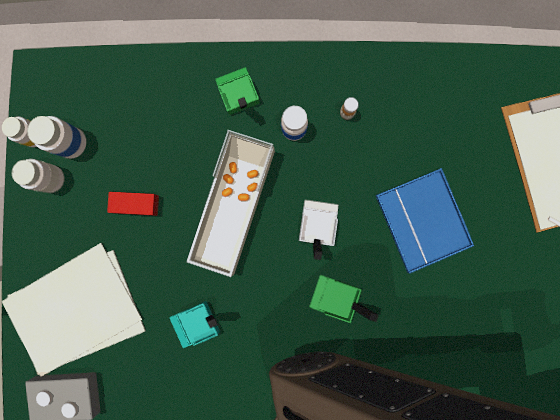

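View pics/side0.png

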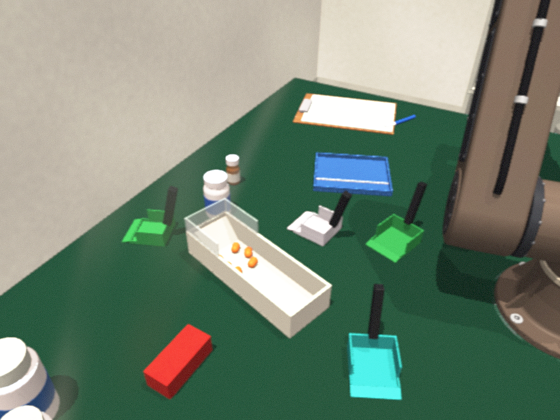

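View pics/wrist0.png

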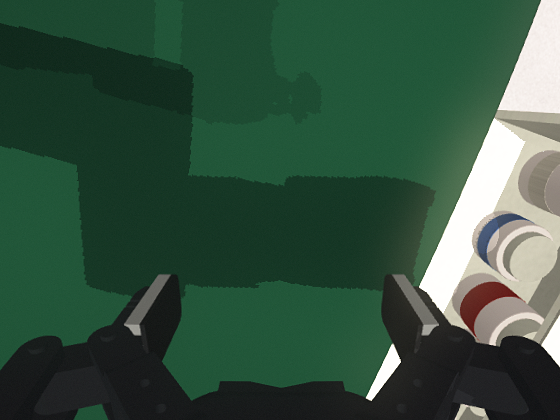

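The aluminium (silver-white) scoop is in the top view at about (319,225), with its handle towards the robot at (318,250). The bin runs from (210,265) to (250,140) with the boluses around (240,183). The tray is at (425,220). The green and teal scoops are decoys. Next I'll measure.

```bash
python3 - <<'E'
from h import *
t=load('top0'); s=load('side0')
hsv=cv2.cvtColor(t['color'],cv2.COLOR_RGB2HSV)
P=cloud(t); Q=cloud(s); hs=cv2.cvtColor(s['color'],cv2.COLOR_RGB2HSV)
print('table z', np.nanmedian(P[300:340,250:300,2]))
# tray
b=(abs(hsv[...,0].astype(int)-108)<10)&(hsv[...,1]>120)
b[:, :360]=0; b[280:]=0
pt=P[b]; r=cv2.minAreaRect(pt[:,:2].astype(np.float32)); print('tray',r,np.nanmedian(pt[:,2]))
# bin: rim points z
u=slice(180,280); reg=P[125:280,180:280].reshape(-1,3); c=reg[(reg[:,2]>.05)&(reg[:,2]<.066)]
r=cv2.minAreaRect(c[:,:2].astype(np.float32)); print('bin rim',r,cv2.boxPoints(r).round(3).tolist())
print('rimz hist',np.nanpercentile(c[:,2],[5,50,95]))
# boluses
for nm,h_,C,PP in(('top',hsv,t,P),('side',hs,s,Q)):
    o=((h_[...,0]>5)&(h_[...,0]<20)&(h_[...,1]>170)&(h_[...,2]>120)).astype(np.uint8)
    n,l,st,ce=cv2.connectedComponentsWithStats(o)
    for i in range(1,n):
        if st[i,4]>15: print(nm,ce[i].round(),st[i,4],plane(C,ce[i],.014).round(3)[0], np.nanmedian(PP[l==i],axis=0).round(3))
# scoop
x=P[190:265,290:350]
for z0,z1 in((.0,.01),(.03,.045),(.11,.14)):
    m=(x[...,2]>z0)&(x[...,2]<z1)
    pp=x[m]; print(z0,len(pp),np.nanmin(pp,0).round(3),np.nanmax(pp,0).round(3),pp.mean(0).round(3))
cv2.imwrite('pics/z1.png',cv2.resize(t['color'][180:275,280:360,::-1],None,fx=7,fy=6,interpolation=cv2.INTER_NEAREST))
cv2.imwrite('pics/z2.png',cv2.resize(s['color'][180:255,280:360,::-1],None,fx=7,fy=7,interpolation=cv2.INTER_NEAREST))
E
```

```text
table z 0.00012894102910165905
tray ((nan, nan), (0.0, 0.0), 0.0) 0.004154833477189923
bin rim ((0.5603926181793213, 0.2108265906572342), (0.10703969746828079, 0.30761009454727173), 71.83393096923828) [[0.39800000190734863, 0.20800000429153442], [0.6899999976158142, 0.1120000034570694], [0.7229999899864197, 0.21400000154972076], [0.4309999942779541, 0.3100000023841858]]
rimz hist [0.05129722 0.05961242 0.06309106]
top [232. 167.] 59 [0.653 0.211 0.014] [0.652 0.209 0.022]
top [252. 173.] 58 [0.638 0.164 0.014] [0.637 0.164 0.022]
top [228. 178.] 62 [0.626 0.223 0.014] [0.626 0.222 0.021]
top [252. 187.] 54 [0.606 0.164 0.014] [0.605 0.163 0.022]
top [227. 192.] 56 [0.594 0.224 0.014] [0.592 0.223 0.021]
top [243. 197.] 62 [0.582 0.185 0.014] [0.581 0.184 0.022]
side [236. 248.] 29 [0.635 0.166 0.014] [0.633 0.17  0.019]
side [248. 252.] 35 [0.605 0.163 0.014] [0.602 0.169 0.02 ]
side [253. 263.] 35 [0.58  0.187 0.014] [0.577 0.192 0.018]
0.0 2523 [ 0.422 -0.068  0.   ] [0.599 0.074 0.01 ] [0.516 0.005 0.002]
0.03 113 [ 0.468 -0.034  0.031] [0.54  0.051 0.044] [0.493 0.009 0.036]
0.11 89 [0.442 0.008 0.11 ] [0.464 0.025 0.134] [0.453 0.017 0.127]
```

```bash
ls pics
```

```text
side0.npy
side0.png
top0.npy
top0.png
wrist0.npy
wrist0.png
z1.png
z2.png
```

View pics/z1.png

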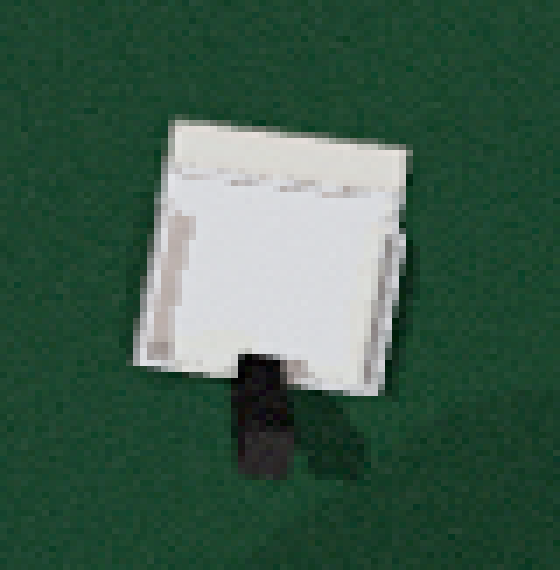

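```bash
python3 - <<'E'
from h import *
from scipy.optimize import minimize
t=load('top0');P=cloud(t); s=load('side0');Q=cloud(s)
hsv=cv2.cvtColor(t['color'],cv2.COLOR_RGB2HSV)
b=(abs(hsv[...,0].astype(int)-108)<10)&(hsv[...,1]>120)
b[:, :360]=0; b[280:]=0; pt=P[b]; pt=pt[np.isfinite(pt).all(1)]; r=cv2.minAreaRect(pt[:,:2].astype(np.float32)); print('tray',r)
x=P[190:265,290:350]; col=hsv[190:265,290:350]
# scoop silver pixels : low saturation & bright
m=(col[...,1]<60)&(col[...,2]>90)
pp=x[m]; pp=pp[np.isfinite(pp).all(1)]
for nm,a in(('silver',pp),('wall',pp[(pp[:,2]>.03)&(pp[:,2]<.045)])):
    print(nm,len(a),cv2.minAreaRect(a[:,:2].astype(np.float32)))
for z0,z1 in ((.05,.08),(.08,.11),(.11,.128),(.128,.14)):
  for nm,C in(('t',x.reshape(-1,3)),('s',Q[185:245,320:360].reshape(-1,3))):
    k=C[(C[:,2]>z0)&(C[:,2]<z1)]; print(nm,z0,len(k),np.median(k,0).round(4) if len(k) else '')
E
```

```text
tray ((0.5263564586639404, -0.2499728500843048), (0.2045702040195465, 0.17948336899280548), 22.315021514892578)
silver 1468 ((0.5220270752906799, 0.005357764661312103), (0.08609704673290253, 0.10074625164270401), 81.58248138427734)
wall 107 ((0.5036875605583191, 0.008820515125989914), (0.08043353259563446, 0.06186765432357788), 81.47699737548828)
t 0.05 32 [0.475  0.0161 0.0647]
s 0.05 98 [0.4678 0.0226 0.0642]
t 0.08 36 [0.468  0.0153 0.0955]
s 0.08 106 [0.4597 0.0236 0.0953]
t 0.11 35 [0.458  0.0183 0.1247]
s 0.11 67 [0.4524 0.0246 0.1197]
t 0.128 54 [0.4526 0.0164 0.1307]
s 0.128 44 [0.4521 0.0192 0.1305]
```

```bash
python3 -m inch '[[[0.035,0.03,0,-0.05,1],[0.035,0.03,0,-0.05,1],[0.035,0.03,0,-0.05,1],[0.035,0.03,0,-0.05,1],[0.035,0.03,0,-0.05,1],[0.035,0.03,0,-0.05,1],[0.035,0.03,0,-0.05,1],[0.035,0.03,0,-0.05,1]]]' 40; python3 -m inch '[[[0,0.04,0,0,1],[0,0.04,0,0,1],[0,0.04,0,0,1],[0,0.04,0,0,1],[0,0.04,0,0,1],[0,0.04,0,0,1],[0,0.04,0,0,1],[0,0.04,0,0,1]]]'; python3 -m inch '[[[0,0.03,0,-0.03,1],[0,0.03,0,0,1],[0,0,0,0,1],[0,0,0,0,1]]]'
```

```text
time: 0.95
ee_pos: [0.4562, -0.3585, 0.2071]
tcp_rot: [0.0, 0.998, -0.059, -0.0]
wrist_force: [0.7, -0.9, 0.1]
gripper_width: 0.0854
time: 1.75
ee_pos: [0.4547, -0.0384, 0.2071]
tcp_rot: [0.0, 0.998, -0.058, 0.0]
wrist_force: [0.9, 0.4, -0.2]
gripper_width: 0.0854
time: 2.15
ee_pos: [0.455, 0.0203, 0.2071]
tcp_rot: [0.0, 0.997, -0.072, -0.0]
wrist_force: [-0.5, -1.1, 0.2]
gripper_width: 0.085
```

```bash
python3 - <<'E'
from h import *
c=snap('wrist','w1'); s=get_state(); print(s['ee_pos'],s['tcp_rot'])
q=s['tcp_rot'];print('yaw',2*np.arctan2(q[2],q[1]))
P=cloud(c); m=np.isfinite(P).all(2)&(abs(P[...,0]-.46)<.05)&(abs(P[...,1]-.015)<.05)
for a,b in((.03,.045),(.06,.09),(.09,.12),(.12,.14)):
    k=P[m&(P[...,2]>a)&(P[...,2]<b)]; print(a,len(k),k.mean(0).round(4) if len(k) else '', k.min(0).round(3) if len(k) else '',k.max(0).round(3) if len(k) else '')
x=P[m|(abs(P[...,0]-.51)<.06)&(abs(P[...,1])<.07)];k=x[(x[:,2]>.032)&(x[:,2]<.042)]
print(cv2.minAreaRect(k[:,:2].astype(np.float32)))
E
```

```text
[0.45503846 0.01975791 0.2070716 ] [ 1.22932368e-04  9.97349821e-01 -7.27551796e-02 -5.75165965e-05]
yaw -0.14563903934999636
0.03 558 [0.4839 0.0097 0.0356] [ 0.468 -0.031  0.03 ] [0.51  0.053 0.045]
0.06 293 [0.4735 0.0147 0.0757] [0.468 0.007 0.06 ] [0.479 0.023 0.09 ]
0.09 386 [0.4653 0.0159 0.106 ] [0.458 0.008 0.09 ] [0.471 0.024 0.12 ]
0.12 604 [0.4534 0.0176 0.1285] [0.441 0.009 0.12 ] [0.463 0.027 0.133]
((0.5041941404342651, 0.009603466838598251), (0.07998307049274445, 0.06179243326187134), 81.70372772216797)
```

View pics/w1.png

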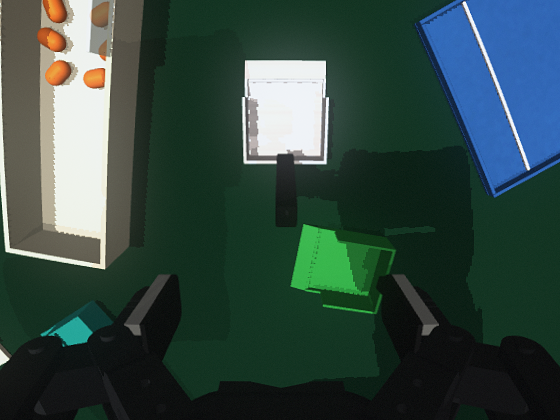

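The wrist view shows the aluminium scoop, with its bowl at (285,110) and handle at (287,190). The gripper yaw matches. I'll descend and grip.

```bash
python3 -m inch '[[[0.0047,-0.0037,-0.03,0,1],[0,0,-0.03,0,1],[0,0,-0.03,0,1],[0,0,-0.021,0,1],[0,0,-0.02,0,1],[0,0,0,0,1],[0,0,0,0,1]]]'; python3 -m inch '[[[0,0,0,0,0.3],[0,0,0,0,0.2],[0,0,0,0,0.1],[0,0,0,0,0],[0,0,0,0,0],[0,0,0,0,0],[0,0,0,0,0],[0,0,0,0,0]]]' 60; python3 - <<'E'
from h import *
c=snap('side','s2'); c=snap('top','t2');s=get_state();q=s['tcp_rot'];print('yaw',2*np.arctan2(q[2],q[1]),s['ee_pos'],s['torque'])
E
```

```text
time: 2.9
ee_pos: [0.4599, 0.0155, 0.0763]
tcp_rot: [0.0, 0.997, -0.074, -0.0]
wrist_force: [0.3, -0.2, -0.1]
gripper_width: 0.0852
time: 3.7
ee_pos: [0.4598, 0.0162, 0.0765]
tcp_rot: [0.0, 0.997, -0.073, 0.0]
wrist_force: [-1.7, -1.1, 5.9]
gripper_width: 0.0149
yaw -0.14617908249784256 [0.45981283 0.01617691 0.07646346] [-0.23267407  0.20569891 -0.00548485]
```

View pics/s2.png

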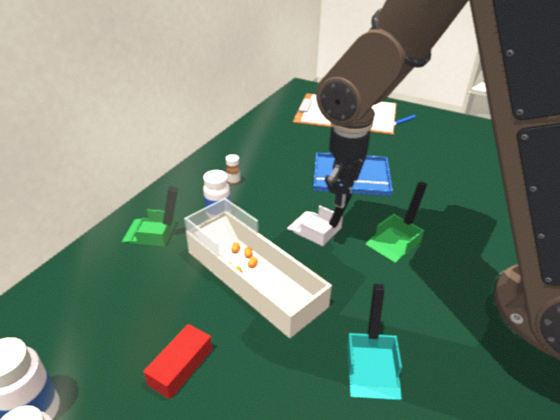

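The scoop is gripped, width 15 mm. I'll lift it and check that it stays level.

```bash
python3 -m inch '[[[0,0,0.02,0,0],[0,0,0.03,0,0],[0,0,0.03,0,0],[0,0,0.03,0,0],[0,0,0.02,0,0],[0,0,0,0,0],[0,0,0,0,0]]]' 80; cat > lev.py <<'E'
from h import *
import sys
def level(f):
    c=snap('wrist',f); s=get_state(); P=cloud(c); q=s['tcp_rot']; yaw=2*np.arctan2(q[2],q[1])
    R=np.array([[np.cos(yaw),-np.sin(yaw),0],[np.sin(yaw),np.cos(yaw),0],[0,0,1]])
    g=s['ee_pos']+[0,0,.019]
    L=(P-g)@R   # scoop frame relative to grip
    hsv=cv2.cvtColor(c['color'],cv2.COLOR_RGB2HSV)
    m=np.isfinite(L).all(2)&(L[...,0]>.02)&(L[...,0]<.088)&(abs(L[...,1])<.034)&(L[...,2]<-.07)&(L[...,2]>-.125)&(hsv[...,1]<60)
    k=L[m]; A=np.c_[k[:,0],k[:,1],np.ones(len(k))]
    for _ in range(4):
        x,*_r=np.linalg.lstsq(A,k[:,2],rcond=None); r=k[:,2]-A@x; g2=abs(r)<.003; k,A=k[g2],A[g2]
    print('n',len(k),'pitch lip-up deg',np.degrees(np.arctan(x[0])).round(2),'roll',np.degrees(np.arctan(x[1])).round(2),'floor z at bowl rel grip',(x[0]*.055+x[2]).round(4),'world',(x[0]*.055+x[2]+g[2]).round(4),'ee',s['ee_pos'].round(4),'yaw',yaw.round(4),'F',s['wrist_force'].round(1))
if __name__=='__main__': level(sys.argv[1])
E
python3 lev.py w3
```

```text
time: 4.5
ee_pos: [0.4594, 0.0164, 0.2057]
tcp_rot: [0.0, 0.997, -0.073, -0.0]
wrist_force: [0.2, -0.2, -2.1]
gripper_width: 0.0146
n 10084 pitch lip-up deg -0.01 roll -0.01 floor z at bowl rel grip -0.0938 world 0.1305 ee [0.4592 0.0164 0.2052] yaw -0.1462 F [ 0.3  0.2 -1. ]
```

View pics/w3.png

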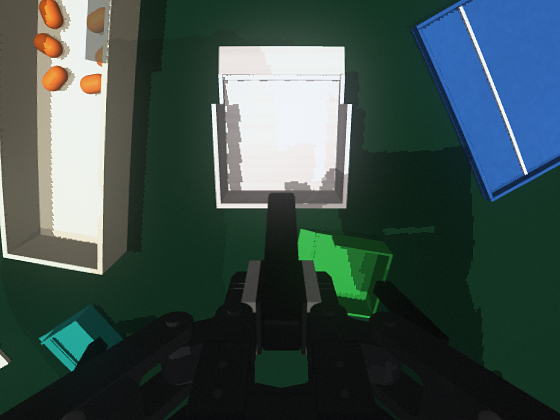

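Level, and the scoop hasn't shifted in the grip. Moving over the bin's near end.

```bash
python3 -m inch '[[[-0.002,0.03,0,-0.021,0],[-0.002,0.03,0,-0.021,0],[-0.003,0.03,0,-0.022,0],[-0.002,0.03,0,-0.022,0],[-0.003,0.03,0,-0.021,0],[-0.002,0.03,0,-0.021,0],[-0.002,0.03,0,-0.022,0],[-0.003,0.024,0,-0.021,0]]]'; python3 -m inch '[[[0,0,0,0,0],[0,0,0,0,0]]]'; python3 lev.py w4; python3 - <<'E'
from h import *
snap('top','t4')
c=load('w4');P=cloud(c);s=get_state()
q=s['tcp_rot'];yaw=2*np.arctan2(q[2],q[1]);R=np.array([[np.cos(yaw),-np.sin(yaw)],[np.sin(yaw),np.cos(yaw)]])
L=(P[...,:2]-s['ee_pos'][:2])@R; z=P[...,2]
# bin inner rim: points at z .056-.064
m=(z>.056)&(z<.063)&(L[...,0]>.0)&(abs(L[...,1])<.09)
for lo in np.arange(.02,.26,.03):
    k=L[m&(L[...,0]>lo)&(L[...,0]<lo+.03)]; a=k[k[:,1]>0,1]; b=k[k[:,1]<0,1]
    print(round(lo+.015,3),len(a),len(b),a.mean().round(4) if len(a) else '',b.mean().round(4) if len(b) else '')
zs=z-s['ee_pos'][2]
m=(abs(zs+.04)<.003)&(L[...,0]<.1)&(L[...,0]>0); k=L[m]; print('scoop walls y',k[k[:,1]>0,1].max(),k[k[:,1]<0,1].min(), 'x',k[:,0].min(),k[:,0].max())
E
```

```text
time: 5.35
ee_pos: [0.44, 0.2516, 0.2045]
tcp_rot: [0.001, 0.987, -0.158, -0.001]
wrist_force: [-0.1, -0.3, -0.9]
gripper_width: 0.0145
time: 5.55
ee_pos: [0.4402, 0.2502, 0.2049]
tcp_rot: [0.001, 0.988, -0.157, -0.001]
wrist_force: [-0.3, -0.8, -1.0]
gripper_width: 0.0146
n 10110 pitch lip-up deg -0.09 roll -0.09 floor z at bowl rel grip -0.0947 world 0.1295 ee [0.4404 0.2498 0.2051] yaw -0.3166 F [ 0.3  0.5 -1.7]
0.035 0 0  
0.065 7 0 0.0539 
0.095 54 0 0.0539 
0.125 197 179 0.0517 -0.0489
0.155 146 140 0.0518 -0.049
0.185 0 0  
0.215 0 0  
0.245 0 0  
0.275 0 0  
scoop walls y 0.040889293579464796 -0.039676056110256375 x 0.013174569981393556 0.07488087906925378
```

View pics/w4.png

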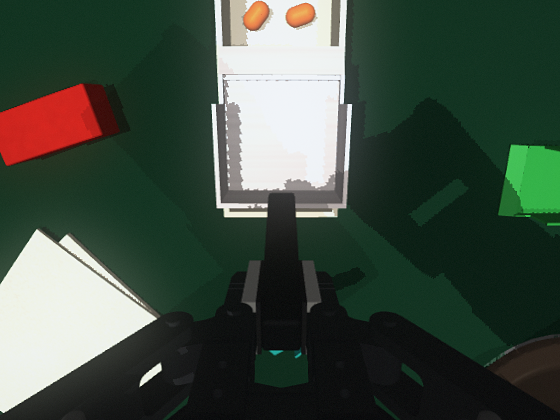

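```bash
python3 - <<'E'
from h import *
c=load('w4');P=cloud(c);s=get_state()
for f,zs in(('w4',(.055,.064)),('t4',(.055,.064))):
    c=load(f);P=cloud(c)
    yaw=-.3166;R=np.array([[np.cos(yaw),-np.sin(yaw)],[np.sin(yaw),np.cos(yaw)]])
    L=(P[...,:2]-s['ee_pos'][:2])@R; z=P[...,2]
    m=(z>zs[0])&(z<zs[1])&(abs(L[...,1])<.045)&(L[...,0]<.0)&(L[...,0]>-.1)
    k=L[m]; print(f,len(k),np.percentile(k[:,0],[2,50,98]) if len(k) else '')
    fl=(abs(L[...,1])<.045)&(L[...,0]>.12)&(L[...,0]<.2)&(z<.02); print('bin floor z',np.nanmedian(z[fl]))
E
python3 -m inch '[[[0,0.001,-0.03,0,0],[0,0,-0.03,0,0],[0,0,-0.03,0,0],[0,0,-0.02,0,0],[0,0,-0.01,0,0],[0,0,0,0,0],[0,0,0,0,0]]]'; python3 lev.py w5
```

```text
w4 440 [-0.02694558 -0.0238272  -0.02166353]
bin floor z 0.00451054051579286
t4 12 [-0.02741742 -0.02458768 -0.02279062]
bin floor z 0.00543113379232163
time: 6.35
ee_pos: [0.4412, 0.2511, 0.0868]
tcp_rot: [-0.0, 0.987, -0.158, 0.0]
wrist_force: [-0.3, -0.0, -1.7]
gripper_width: 0.0149
n 10189 pitch lip-up deg 0.05 roll 0.05 floor z at bowl rel grip -0.0945 world 0.0115 ee [0.4413 0.2513 0.0871] yaw -0.3176 F [-0.3  0.1 -0.5]
```

View pics/w5.png

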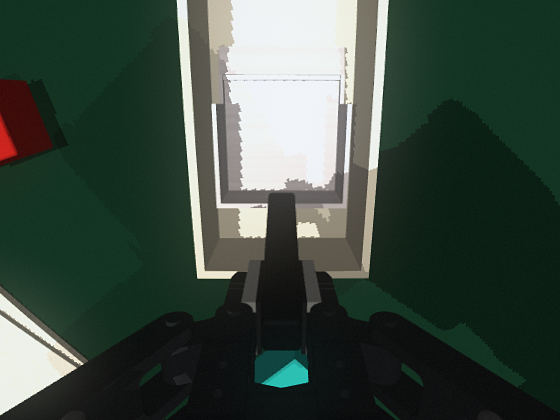

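Inside the bin, centred with about 8 mm each side (the bin's side walls show at columns 200 and 365, the scoop at 215–350). Lowering to the floor.

```bash
python3 -m inch '[[[0,0,-0.003,0,0],[0,0,-0.001,0,0],[0,0,0,0,0],[0,0,0,0,0]]]'; python3 -m inch '[[[0,0,-0.0007,0,0],[0,0,0,0,0],[0,0,0,0,0]]]';python3 -m inch '[[[0,0,-0.0007,0,0],[0,0,0,0,0],[0,0,0,0,0]]]'
```

```text
time: 6.8
ee_pos: [0.4408, 0.2514, 0.0823]
tcp_rot: [-0.0, 0.987, -0.158, 0.0]
wrist_force: [-1.0, -0.1, -0.7]
gripper_width: 0.0145
time: 7.1
ee_pos: [0.4408, 0.2513, 0.0815]
tcp_rot: [-0.0, 0.987, -0.158, 0.0]
wrist_force: [-1.3, -0.0, 1.6]
gripper_width: 0.0147
time: 7.4
ee_pos: [0.4407, 0.2513, 0.0815]
tcp_rot: [-0.0, 0.987, -0.158, 0.0]
wrist_force: [-4.5, -1.2, 13.3]
gripper_width: 0.0146
```

```bash
python3 -m inch '[[[0,0,0.0007,0,0],[0.0095,-0.0031,0,0,0],[0.0095,-0.0031,0,0,0],[0.0095,-0.0031,0,0,0],[0.0095,-0.0031,0,0,0],[0.0095,-0.0031,0,0,0],[0.0095,-0.0031,0,0,0]]]'; python3 lev.py w6; python3 - <<'E'
from h import *
snap('top','t6');snap('side','s6')
E
```

```text
time: 8.1
ee_pos: [0.4987, 0.2323, 0.0815]
tcp_rot: [-0.0, 0.987, -0.158, -0.0]
wrist_force: [-5.8, 1.1, 7.2]
gripper_width: 0.0145
n 10173 pitch lip-up deg 0.09 roll 0.06 floor z at bowl rel grip -0.0942 world 0.0063 ee [0.5002 0.232  0.0815] yaw -0.318 F [-0.1 -0.1  4.8]
```

View pics/w6.png

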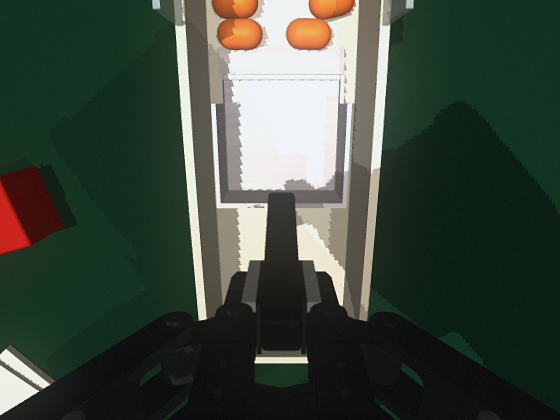

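Two boluses lie across the lip, at (240,33) and (308,33), with two more just beyond. The scoop is level, so I'll keep pushing.

```bash
python3 -m inch '[[[0.0095,-0.0031,0,0,0],[0.0095,-0.0031,0,0,0],[0.0095,-0.0031,0,0,0],[0.0095,-0.0031,0,0,0],[0.0095,-0.0031,0,0,0]]]'; python3 lev.py w7; python3 - <<'E'
from h import *
snap('top','t7')
a=cv2.imread('pics/t7.png')[120:270,170:310]; cv2.imwrite('pics/t7z.png',cv2.resize(a,None,fx=4,fy=4))
E
```

```text
time: 8.75
ee_pos: [0.5451, 0.2171, 0.0816]
tcp_rot: [0.0, 0.987, -0.158, -0.001]
wrist_force: [-5.5, 1.2, 6.2]
gripper_width: 0.0147
n 10162 pitch lip-up deg 0.05 roll 0.07 floor z at bowl rel grip -0.0942 world 0.0063 ee [0.5466 0.2167 0.0816] yaw -0.3176 F [-0.7 -0.6  2.1]
```

View pics/w7.png

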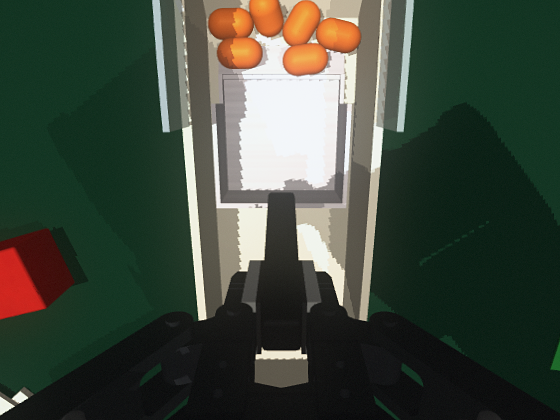

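View pics/t7z.png

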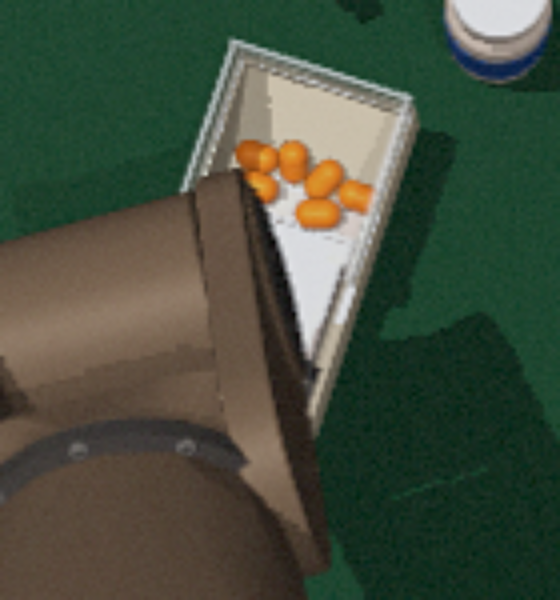

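All six are bunched, and two of them, at (240,53) and (305,58), are up on the ramp. Another 14 mm should take them over the sill.

```bash
python3 -m inch '[[[0.0048,-0.0016,0,0,0],[0.0048,-0.0016,0,0,0],[0.0029,-0.0009,0,0,0],[0,0,0,0,0]]]'; python3 lev.py w8
```

```text
time: 9.25
ee_pos: [0.5575, 0.2131, 0.0816]
tcp_rot: [0.0, 0.987, -0.158, -0.0]
wrist_force: [-2.2, -0.3, 5.6]
gripper_width: 0.0145
n 10141 pitch lip-up deg 0.05 roll 0.07 floor z at bowl rel grip -0.0942 world 0.0063 ee [0.5575 0.213  0.0815] yaw -0.3172 F [-1.7 -0.3  4.4]
```

View pics/w8.png

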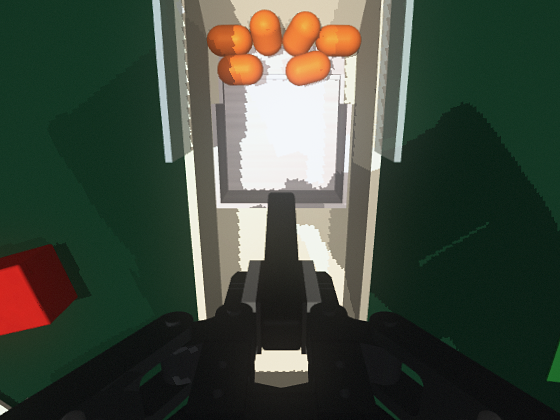

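The back pair now straddles the sill line at row 76. A few more millimetres.

```bash
python3 -m inch '[[[0.0028,-0.0009,0,0,0],[0.0019,-0.0006,0,0,0],[0,0,0,0,0],[0,0,0,0,0]]]'; python3 lev.py w9
```

```text
time: 9.7
ee_pos: [0.5619, 0.2117, 0.0816]
tcp_rot: [0.0, 0.987, -0.158, -0.0]
wrist_force: [-2.7, -0.8, 6.9]
gripper_width: 0.015
n 8123 pitch lip-up deg 0.08 roll 0.12 floor z at bowl rel grip -0.0942 world 0.0063 ee [0.5619 0.2117 0.0815] yaw -0.3171 F [-3.1  0.4  6. ]
```

View pics/w9.png

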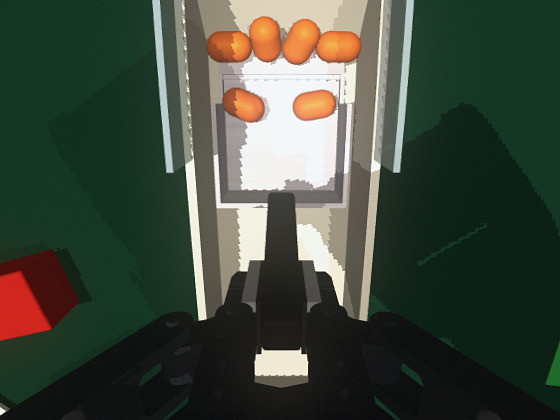

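Two boluses have dropped into the hollow, at (243,105) and (314,105); the other four sit on the lip against the slope. Backing off gently, still inside the bin.

```bash
python3 -m inch '[[[-0.0019,0.0006,0.0003,0,0],[-0.0038,0.0012,0.0003,0,0],[-0.0057,0.0019,0,0,0],[-0.0076,0.0025,0,0,0],[-0.0095,0.0031,0,0,0],[-0.0095,0.0031,0,0,0],[-0.0076,0.0025,0,0,0],[-0.0038,0.0012,0,0,0]]]'; python3 -m inch '[[[0,0,0,0,0],[0,0,0,0,0]]]'; python3 lev.py w10
```

```text
time: 10.55
ee_pos: [0.512, 0.228, 0.0821]
tcp_rot: [0.0, 0.987, -0.158, -0.0]
wrist_force: [1.0, -0.3, -0.8]
gripper_width: 0.0147
time: 10.75
ee_pos: [0.5133, 0.2277, 0.0821]
tcp_rot: [-0.0, 0.987, -0.158, 0.0]
wrist_force: [0.4, 0.2, -0.3]
gripper_width: 0.0147
n 8239 pitch lip-up deg -0.01 roll 0.02 floor z at bowl rel grip -0.0943 world 0.0068 ee [0.5133 0.2277 0.0821] yaw -0.3173 F [ 1.1 -0.9 -1. ]
```

View pics/w10.png

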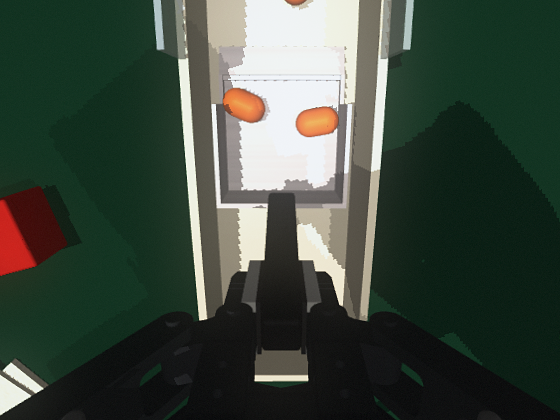

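Exactly two boluses are in the hollow, at (243,105) and (317,121), and the ramp is clear. I'll back off a little more, then lift.

```bash
python3 -m inch '[[[-0.0057,0.0019,0.004,0,0],[-0.0076,0.0025,0.01,0,0],[-0.0057,0.0019,0.02,0,0],[0,0,0.03,0,0],[0,0,0.03,0,0],[0,0,0.03,0,0],[0,0,0.02,0,0],[0,0,0.01,0,0]]]'; python3 -m inch '[[[0,0,0,0,0],[0,0,0,0,0]]]'; python3 lev.py w11; python3 - <<'E'
from h import *
snap('top','t11')
t=load('top0');P=cloud(t);hsv=cv2.cvtColor(t['color'],cv2.COLOR_RGB2HSV)
b=((abs(hsv[...,0].astype(int)-108)<10)&(hsv[...,1]>120)).astype(np.uint8); b[:,:360]=0;b[280:]=0
b=cv2.morphologyEx(b,cv2.MORPH_OPEN,np.ones((5,5)))
cs=max(cv2.findContours(b,0,2)[0],key=cv2.contourArea); 
p=plane(t,cs.reshape(-1,2),.012); r=cv2.minAreaRect(p[:,:2].astype(np.float32)); print(r); print(cs.reshape(-1,2).min(0),cs.reshape(-1,2).max(0))
E
```

```text
time: 11.6
ee_pos: [0.4939, 0.2343, 0.2386]
tcp_rot: [-0.001, 0.987, -0.158, 0.001]
wrist_force: [-0.7, -0.0, -2.9]
gripper_width: 0.0146
time: 11.8
ee_pos: [0.4935, 0.2339, 0.2353]
tcp_rot: [0.0, 0.987, -0.158, -0.0]
wrist_force: [-0.3, 0.5, -1.2]
gripper_width: 0.0149
n 8220 pitch lip-up deg -0.07 roll -0.05 floor z at bowl rel grip -0.094 world 0.16 ee [0.4934 0.2339 0.235 ] yaw -0.3172 F [ 0.3 -0.4 -2. ]
((0.5366566777229309, -0.27105647325515747), (0.20151837170124054, 0.1209152415394783), 22.203720092773438)
[398 170] [472 263]
```

View pics/w11.png

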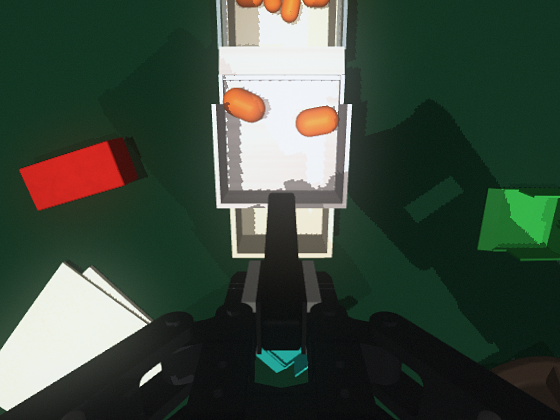

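View pics/t11.png

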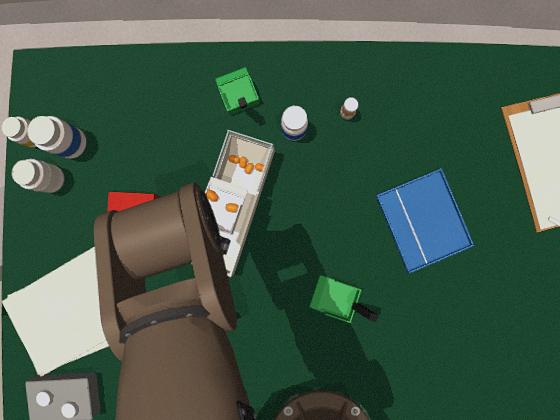

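Four boluses remain in the bin and two are in the scoop. Travelling to the tray with a gentle ramp-up.

```bash
python3 - <<'E'
from h import *
t=load('t11'); p=plane(t,[(442,168),(377,195),(410,271),(473,243)],.016); print(p.round(3).tolist(),p.mean(0))
E
python3 -m inch '[[[0,-0.004,0,0,0],[0,-0.01,0,0,0],[-0.002,-0.018,0,0,0],[-0.002,-0.025,0,0,0],[-0.002,-0.03,0,0,0],[-0.002,-0.03,0,0,0],[-0.002,-0.03,0,0,0],[-0.002,-0.03,0,0,0]]]'; python3 -m inch '[[[-0.002,-0.03,0,0,0],[-0.002,-0.03,0,0,0],[-0.002,-0.03,0,0,0],[-0.001,-0.03,0,0,0],[0,-0.03,0,0,0],[0,-0.03,0,0,0],[0,-0.03,0,0,0],[0,-0.025,0,0,0]]]'; python3 -m inch '[[[0,-0.02,0,0,0],[0,-0.014,0,0,0],[0,-0.008,0,0,0],[0,-0.003,0,0,0],[0,0,0,0,0],[0,0,0,0,0]]]'; python3 lev.py w12
```

```text
[[0.651, -0.289, 0.016], [0.586, -0.132, 0.016], [0.407, -0.208, 0.016], [0.472, -0.361, 0.016]] [ 0.52863897 -0.24740923  0.016     ]
time: 12.7
ee_pos: [0.4815, 0.0552, 0.2358]
tcp_rot: [0.0, 0.987, -0.158, -0.0]
wrist_force: [-0.3, 0.2, -1.7]
gripper_width: 0.0147
time: 13.5
ee_pos: [0.4743, -0.18, 0.2358]
tcp_rot: [0.0, 0.987, -0.158, -0.0]
wrist_force: [-0.6, 0.2, -1.8]
gripper_width: 0.0144
time: 14.1
ee_pos: [0.475, -0.2224, 0.236]
tcp_rot: [-0.0, 0.987, -0.158, -0.0]
wrist_force: [0.6, 0.0, -0.7]
gripper_width: 0.0147
n 8180 pitch lip-up deg -0.01 roll 0.08 floor z at bowl rel grip -0.0944 world 0.1607 ee [ 0.4751 -0.2223  0.2361] yaw -0.3164 F [ 0.4 -0.5 -2.3]
```

View pics/w12.png

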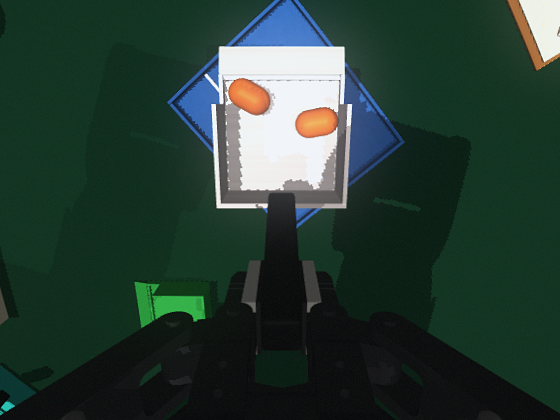

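```bash
python3 -m inch '[[[0,-0.003,-0.004,0,0],[0,-0.004,-0.008,0,0],[0,-0.002,-0.008,0,0],[0,0,-0.005,0,0],[0,0,0,0,0],[0,0,0,0,0],[0,0,0,0,0],[0,0,0,0,0]]]'; python3 -m inch '[[[0,0,0,0,0],[0,0,0,0,0],[0,0,0,0,0],[0,0,0,0,0]]]'; python3 lev.py w13; python3 - <<'E'
from h import *
snap('top','t13');snap('side','s13')
s=get_state();y=-.3168;g=s['ee_pos'];print('bowl',g[:2]+.055*np.array([np.cos(y),np.sin(y)]),abs(s['qd']).max())
a=load('top0')
b=load('t13')
for n,p in(('red',(132,204)),('bottle',(294,123)),('vial',(349,107))):
    u,v=p; d=cv2.absdiff(a['color'][v-22:v+22,u-32:u+32],b['color'][v-22:v+22,u-32:u+32]); print(n,d.mean(),d.max())
E
```

```text
time: 14.95
ee_pos: [0.4751, -0.232, 0.2113]
tcp_rot: [0.0, 0.987, -0.158, 0.0]
wrist_force: [-0.5, -0.6, -1.0]
gripper_width: 0.0147
time: 15.35
ee_pos: [0.475, -0.232, 0.2111]
tcp_rot: [0.0, 0.987, -0.158, 0.0]
wrist_force: [-1.4, 0.7, -1.1]
gripper_width: 0.0147
n 8176 pitch lip-up deg -0.01 roll 0.06 floor z at bowl rel grip -0.0943 world 0.1357 ee [ 0.475  -0.232   0.2111] yaw -0.3172 F [ 0.1  0.2 -0.9]
bowl [ 0.52727706 -0.24914226] 0.002713465317150423
red 3.7240767045454546 23
bottle 3.3976089015151514 32
vial 3.7530776515151514 30
```

View pics/t13.png

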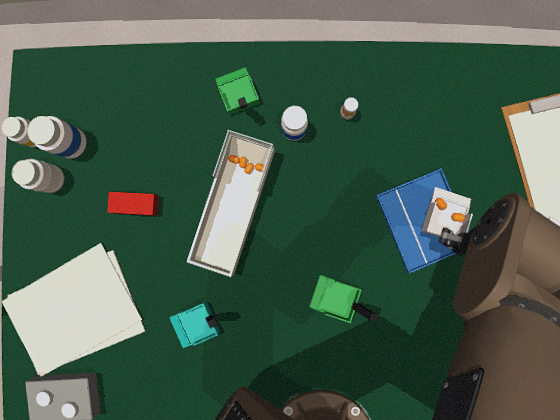

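View pics/s13.png

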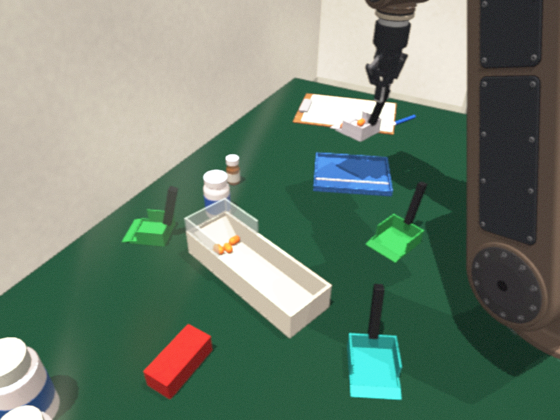

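View pics/w13.png

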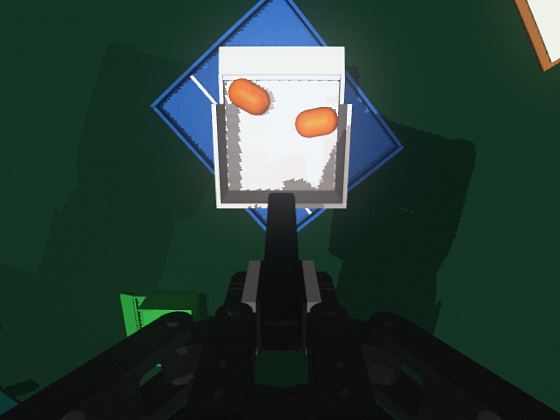

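```bash
python3 - <<'E'
from cell import *
s=get_state(); print(s['time'],s['gripper_width']); print(close_job())
E
```

```text
15.5 0.014683176505804148
the job is handed in; nothing more can be done
None
```

The job is handed in at 15.5 s. The arm is holding the aluminium scoop, with two orange boluses in its hollow, still and level above the middle of the counting tray.

I gripped the scoop by its handle and pushed it along the bin floor until the sloped end drove two boluses over the sill. I then backed off, lifted and carried it to the tray.

**Last checks, just before handing in:**
- **Level and still:** pitch was about 0.0° and roll about 0.1°. The fastest joint was moving at under 0.003 rad/s.
- **Height:** the underside was about 13 cm above the counter.
- **Position:** the middle of the bowl was at (0.527, -0.249). My two tray measurements gave (0.526, -0.250) and (0.529, -0.247), so they differ by about 3 mm.
- **Boluses:** two are in the hollow with the ramp clear. The other four are at the far end of the bin, and the gripper did not touch any of them.
- **Bystanders:** the bottle, vial and red box look unchanged between the first and last top pictures.
- **Forces:** the highest wrist force I saw was about 14 N, when the scoop touched the bin floor.

No check failed.

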